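# Start the sticker cutter

### The job

Get the sticker cutter on the craft table running, using only the closed fingertips: first push the raised end of the power bar's rocker switch fully down, then push the cutter's half-open cover all the way shut, and last press the round key beside the cover fully down for a moment and let it come back up. Do not press the round key any earlier, never press the square or the oblong key, do not lift the cover further open, and pick up or shift nothing else on the table.

Things in the scene. Friction and masses are not known exactly. Their poses are not given: they have to be found in the camera images.
- power_bar: white plastic power bar fixed to the table, 240 x 56 x 34 mm high, its long way along its own x; origin at the centre of its underside. The rocker switch is near its -x end (the end nearer the robot), three sockets along the rest, a black plug (36 mm across, top 60 mm above the table) in the last one.
- rocker (a joint): grey rocker, 60 mm long (bar's x), 30 wide, two flat halves in a shallow V; pivot at x = -75 mm, z = 43 mm on the bar, along the bar's y. Starts off, 0 to 0.03 rad: the +x half (towards the sockets) slopes up, its end 60 mm above the table, the other half level (top 51 mm). 0.30 rad = on: the +x half level, the other sloping up. Stays where left; turning takes 2.5 N at the push point.
- rocker_raised (a point): point on the top face of the rocker's raised (+x) half, mid-width, 20 mm from the pivot and 10 mm in from the end: the place to push straight down. It moves with the rocker: from 57 mm above the table (off) to 51 mm (on).
- cutter: white desktop sticker cutter fixed to the table, 170 mm deep (its x), 240 mm wide (its y), 100 mm high; its front (-x) faces the robot; origin at the centre of its underside. The hinged cover lies over its left (+y) part, a flat key deck 72 mm wide with the top at 100 mm lies along its right (-y) edge, centred on y = -84 mm.
- cover (a joint): grey flat cover of the cutter, a plate 136 mm deep and 148 mm wide, 7 mm thick, hinged along its rear (+x) edge. Joint in rad: 0 = shut (top 100 mm above the table), grows as the front edge rises; it starts half open, between 0.4 and 0.8. The hinge is stiff: the cover stays where it is left; pushing it down near the front takes about 2 N.
- cover_hinge (a point): on the cover's hinge line, mid-width of the cover: x = 62 mm, y = 33 mm, z = 92 mm in the cutter's frame; the line runs along the cutter's y.
- cover_front (a point): point on the cover's top face, mid-width, 110 mm from the hinge line and 28 mm in from the free front edge: a good place to push. It moves with the cover; when shut it is at x = -48 mm, y = 33 mm, z = 100 mm in the cutter's frame.
- round_key (a joint): round grey key, 26 mm across, one of three keys in a row (front to back, 48 mm apart) on the cutter's key deck, in any order. Joint in m: 0 = up, 0.005 = fully down; a spring of 1.4 N at the start to 5 N fully down brings it back.
- round_key_top (a point): centre of the round key's top face, 114 mm above the table when up.
- square_key (a joint): square grey key, 24 x 24 mm, same travel and spring, same height; not to be pressed.
- square_key_top (a point): centre of the square key's top face.
- oblong_key (a joint): oblong grey key, 12 mm (along the cutter's x) by 32 mm (along its y), same travel and spring, same height; not to be pressed.
- oblong_key_top (a point): centre of the oblong key's top face.
- gem_jar: loose small pale jar with a silvery cap, 42 mm across, 55 mm high, standing beside the power bar; origin at the centre of its underside; leave alone.
- glue_stick: loose white and orange glue stick standing upright beside the power bar near the rocker, 26 mm across, 75 mm high; origin at the centre of its underside; leave alone.
- marker: loose white and orange paint marker lying in front of the cutter, 135 mm long (along its y), 15 mm thick; origin under its middle; leave alone.
- stud_tin: loose flat pale silvery tin, 60 mm across, 30 mm high, beyond the power bar; origin at the centre of its underside; leave alone.
- tape_roll: loose amber tape roll lying flat behind the cutter, 72 mm across, 40 mm high; origin at the centre of its underside; leave alone.
- squeegee: loose blue hand squeegee lying in front of the cutter, 56 x 85 x 14 mm; origin at its underside; leave alone.

How it is judged:
On the way, in this order (a step that is already met when the one before it is completed fails the run):
1. the rocker's raised end is pushed fully down while the cover is still open (value of joint rocker above 0.25 rad), for 0.1 s.
2. the cover is pushed shut (value of joint cover below 0.04 rad), for 0.1 s.
3. the round key is pressed fully down (value of joint round_key above 0.0037 m), for 0.1 s.
At the end, for the whole second after the job is handed in: the rocker is on (joint above 0.25 of 0.30 rad), the cover shut (below 0.04 rad, about 4 mm at its push point), all three keys are up again (under 1 mm), and each loose thing is within 15 mm of where it stood (value of joint rocker above 0.25 rad and value of joint cover below 0.04 rad and value of joint each of round_key, square_key, oblong_key below 0.001 m and distance of each of gem_jar, glue_stick, marker, stud_tin, tape_roll, squeegee from where it was at the start of the episode below 0.015 m); the robot touches nothing.
It fails at once if the round key is pressed (over 3 mm) before the rocker is on and the cover shut (value of joint round_key above 0.003 m and (value of joint rocker below 0.22 rad or value of joint cover above 0.06 rad)).
It fails at once if the square or the oblong key is pressed (over 3 mm) (value of joint any of square_key, oblong_key above 0.003 m).
It fails at once if the cover is lifted further open (value of joint cover above 0.95 rad).
It fails at once if a loose thing is picked up or shifted more than 25 mm (distance of any of gem_jar, glue_stick, marker, stud_tin, tape_roll, squeegee from where it was at the start of the episode above 0.025 m).
It also fails if it takes over 48 s, if anything falls off the work surface, if the arm or the gripper's body presses on something with over 40 N, if the wrist force passes 120 N, or if a joint passes its speed limit or range.

### The arm

A 6-joint arm with a two-finger parallel gripper is mounted at the origin on the work surface. World frame = base frame: x ahead of the robot, y to its left, z up, the work surface at z = 0. Lengths are in m, angles in rad, forces in N, time in s.
With the tool pointing down it reaches from about 0.375 to 0.9 m from the base axis. Payload 3.1 kg.
Tool frame: the origin (TCP) lies at the very end of the fingers, on their centre line; the grasp point (between the pads) lies 19 mm behind it; z points along the fingers, y is the line along which they close (so a half turn about z gives the same grasp; the last joint's range is limited). The gripper opens to 85 mm and grips with 20 to 120 N. Pads are 22 mm wide; open, the fingers measure 114 mm over their backs; the gripper's body (76 mm by 85 mm) begins 54 mm behind the grasp point. The pads swing forward as they close: fully open they stand 13 mm farther back than shut.
Start: joints at [-1.313, 0.527, 1.433, -0, 1.181, -0.178], TCP at [0.264, -0.567, 0.231] pointing down, gripper open.
Joint ranges: [-3.08, 3.08], [-0.75, 2.2], [0.22, 2.44], [-1.43, 4.57], [0, 2.65], [-2.85, 2.85]. Speed limits (rad/s): [2.79, 2.79, 3.14, 3.14, 3.14, 3.14].

### API

Orientations are given as a unit quaternion [x, y, z, w].
In Python, from station import manip, vision gives the robot as it stands.
- The arm moves only by the tool drive_tool, never from a script. Its argument "deltas" is a list that holds one entry, the list of rows, each a list of 4 numbers: the shift along the tool's x, y, z in mm, then the turn about the tool's z in rad. A call has 1 to 5 rows; each row is the pose to reach, as a shift and turn from the pose commanded when the call began, along the tool's axes at that moment; what a row does not reach only later rows make up. A row lasts 1/12 s, in which the tool goes at most 41.7 mm and 7.16 degrees, less where a joint would pass 70% of its speed; a pose out of reach is approached as far as the arm can. A call with a gripper value outside its range is refused whole. "jaw" is the finger opening in mm, from 0 to 85.4, set as the call begins (left out, the last holds). The fingers move at their own pace and stop on an object; "force" is the grip in N (left out, the last holds). Time passes only in rows, so rows that repeat a pose let the fingers close. It gives the time, the measured TCP pose, the force, the opening and the grip force at its end, in the units of the state.
- manip.sense(): the state, without advancing time (a new reading comes with each control period).
- vision.snapshot(name): name is "side" or "top"; returns the picture (480x640x3 uint8, red, green, blue); there is no depth.
- vision.camera_model(name): a dict with "camera_matrix" (3x3 intrinsics, pixels), "D" ([k1, k2, p1, p2, k3] as OpenCV has them; the pictures are not rectified), "rvec" (rotation vector, rad) and "tvec" (3), from world to camera coordinates, as OpenCV has them. Camera axes: x right, y down, z forward; pixel columns grow to the right and rows downward; lengths in m; the calibration is good to about 2 mm. A picture is of the moment at which its call begins. camera_model takes no time and is no camera call.
- manip.sign_off(): hands the job in; it is judged then, once.
The state is a dict: "t": time; "q": joint angles; "qd": joint speeds; "tau": joint torques, N m; "tcp_pos": TCP position; "tool_rot": TCP orientation; "force": force on the tool from outside, world axes, zero at the start; "ft_torque": the same for the moment, N m; "finger_gap": opening from 0.0 (shut) to 1.0 (fully open); "gripper_force": force on a finger pad.
Only numpy, scipy, OpenCV 4.12 (cv2) and the standard library are available. Lean on these libraries where they do the work, as an engineer would, in place of code of your own. Each camera call takes 0.05 s, during which the arm holds its last target. There are 200 camera calls.

## Working session

There is one attempt and no reset: what is moved stays moved. The work goes in short steps, Python scripts to look and compute and a tool call to move; the robot and the scene stay as the last step left them, time stands still between calls to the robot, and variables do not carry over. Pictures are saved under pics/ and viewed, at most 10 in all, crops included, and the job is handed in when it is done.

Besides the shell and the picture viewer there is one more tool, called as a command line: name --argument value ..., lists and objects as JSON in quotes. drive_tool: Moves the arm, as the interface text tells. Its arguments: {"type":"object","properties":{"deltas":{"type":"array"},"jaw":{"type":"number"},"force":{"type":"number"}},"required":["deltas"]}

```bash
mkdir -p pics; python3 - <<'E'
from station import manip, vision
import cv2,numpy as np
for n in("side","top"):
    im=vision.snapshot(n); cv2.imwrite(f"pics/{n}0.png",im[:,:,::-1])
    m=vision.camera_model(n); print(n,{k:np.round(v,4).tolist() for k,v in m.items()})
s=manip.sense(); print(s['t'],s['tcp_pos'],s['tool_rot'],s['finger_gap'])
E
```

```text
side {'camera_matrix': [[583.4233, 0.0, 315.1829], [0.0, 583.4233, 246.4707], [0.0, 0.0, 1.0]], 'D': [-0.0914, 0.0, 0.0, 0.0, 0.0], 'rvec': [2.4498, -0.0686, 0.037], 'tvec': [-0.5133, 0.0342, 1.1033]}
top {'camera_matrix': [[556.1896, 0.0, 321.5675], [0.0, 556.1896, 241.0017], [0.0, 0.0, 1.0]], 'D': [-0.0246, 0.0, 0.0, 0.0, 0.0], 'rvec': [2.1268, -2.1107, 0.2066], 'tvec': [-0.0501, 0.5297, 1.0444]}
0.1 [ 0.26369342 -0.56594112  0.23042826] [ 9.76352044e-01  2.16184460e-01 -3.74962513e-05 -9.81399099e-04] 0.9981470289708914
```

View pics/top0.png

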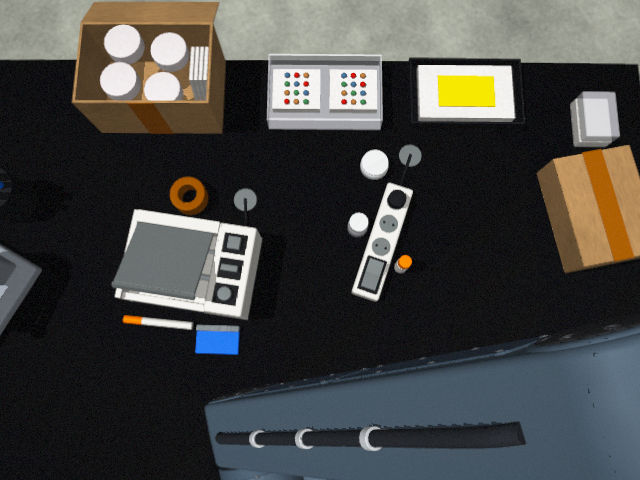

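View pics/side0.png

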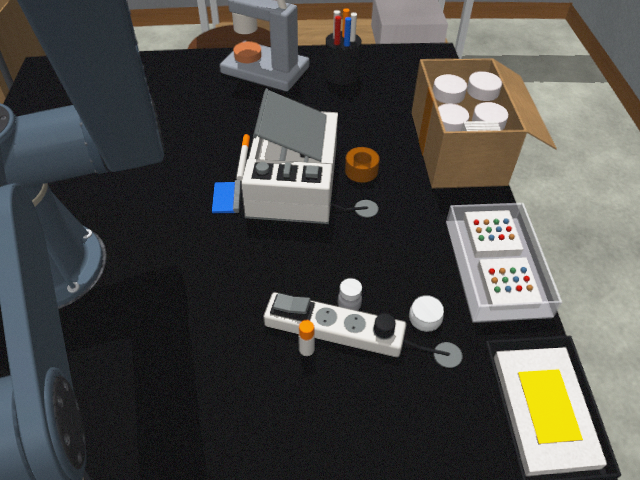

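Top view: the power bar has its rocker at about (373,273), with the glue stick at (404,263) and the jar at (358,224) beside it. On the cutter the round key is at about (224,294), oblong (229,267), square (234,242). Side view: rocker (292,305), round key (262,168). I'll enlarge these for precise pixels.

```bash
python3 - <<'E'
import cv2,numpy as np
t=cv2.imread("pics/top0.png");s=cv2.imread("pics/side0.png")
def c(im,x,y,w,h,f):
    o=cv2.resize(im[y:y+h,x:x+w],None,fx=f,fy=f,interpolation=cv2.INTER_CUBIC)
    o=cv2.convertScaleAbs(o,alpha=1.3,beta=15)
    for k in range(0,w,10):cv2.putText(o,str(x+k),(k*f,8),0,.27,(0,255,255),1);cv2.line(o,(k*f,9),(k*f,14),(0,255,255),1)
    for k in range(0,h,10):cv2.putText(o,str(y+k),(0,k*f+4),0,.27,(0,255,0),1);cv2.line(o,(18,k*f),(24,k*f),(0,255,0),1)
    return o
# 4 tiles 400x300
A=c(t,200,225,80,60+20,5)[:400,:400]; 
tiles=[c(t,190,225,80,60+0,5),c(s,240,140,80,60,5),c(t,345,245,80,60,5),c(s,255,285,80,60,5)]
tiles[0]=c(t,190,228,100,75,4)
cv2.imwrite("pics/m1.png",np.vstack([np.hstack(tiles[:2]),np.hstack(tiles[2:])]))
cv2.imwrite("pics/m2.png",np.hstack([c(t,105,200,133,125,3),c(s,235,85,120,125,3)]))
E
```

```text
(no output)
```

View pics/m1.png

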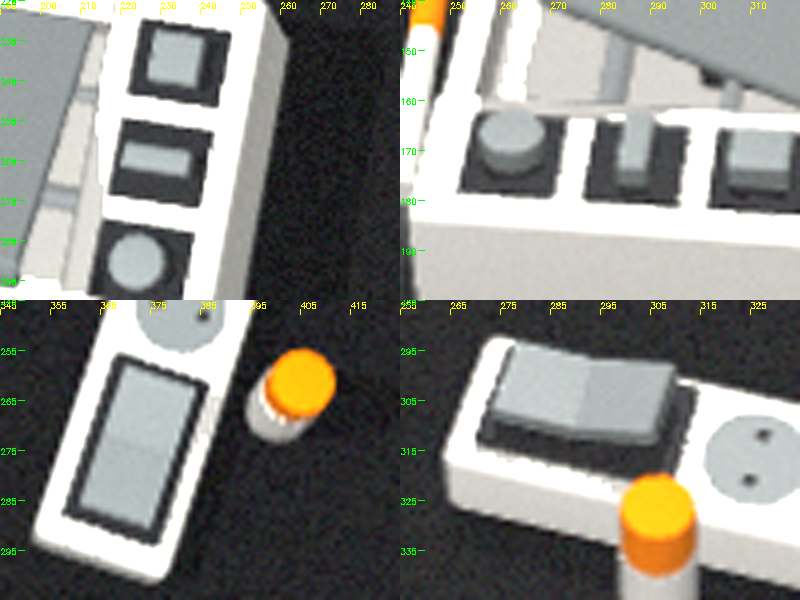

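View pics/m2.png

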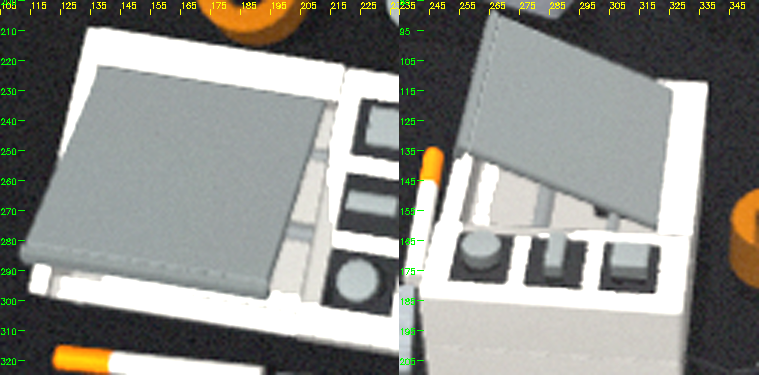

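Crops: round key top face centre is at top (224,293.5) / side (262.6,165.4), the front key of the three. The rocker raised half is the upper one in the top view; push point about (375.8,265.2) / (302.8,304.2). Glue stick is clear to its right. The second crop shows the cover half open, with its four corners in both views.

```bash
cat > h.py <<'E'
import cv2,numpy as np
from station import manip, vision
C={}
for n in("top","side"):
    m=vision.camera_model(n);R=cv2.Rodrigues(np.array(m["rvec"],float))[0]
    C[n]=(np.array(m["camera_matrix"]),np.array(m["D"]),R,np.array(m["tvec"],float).ravel())
def ray(n,p):
    K,D,R,t=C[n];u=cv2.undistortPoints(np.array([[p]],float),K,D)[0,0]
    d=R.T@np.array([*u,1]);return -R.T@t,d/np.linalg.norm(d)
def plane(n,p,z):
    o,d=ray(n,p);return o+d*(z-o[2])/d[2]
def tri(a,b):
    o1,d1=ray("top",a);o2,d2=ray("side",b)
    s=np.linalg.lstsq(np.c_[d1,-d2],o2-o1,rcond=None)[0]
    p,q=o1+s[0]*d1,o2+s[1]*d2
    return (p+q)/2,np.linalg.norm(p-q)
E
python3 - <<'E'
from h import *
np.set_printoptions(precision=4,suppress=True)
t=lambda x,y,f,x0,y0:((x+.5)/f-.5+x0,(y+.5)/f-.5+y0)
P={
'round':(t(136,262,4,190,228),t(113,127,5,240,140),.114),
'oblong':(t(157,159,4,190,228),t(235,142,5,240,140),.114),
'square':(t(175,60,4,190,228),t(360,150,5,240,140),.114),
'raised':(t(154,101,5,345,245),t(239,96,5,255,285),.057),
'pivotfold':(t(141,149,5,345,245),t(183,91,5,255,285),.051),
'hingeL':(t(97,67,3,105,200),t(273,92,3,235,85),.1),
'hingeR':(t(325,100,3,105,200),t(258,228,3,235,85),.1),
'frontL':(t(24,250,3,105,200),t(97,13,3,235,85),.15),
'frontR':(t(268,283,3,105,200),t(69,152,3,235,85),.15),
'glue':(t(302,382-300,5,345,245),t(257,505-300,5,255,285),.075)}
for k,(a,b,z) in P.items():
    p,e=tri(a,b);print(k,p,'err',round(e,4),'topz',plane("top",a,z)[:2],'sidez',plane("side",b,z)[:2])
E
```

```text
round [0.4193 0.1318 0.1139] err 0.0005 topz [0.4195 0.1318] sidez [0.4191 0.1316]
oblong [0.4665 0.1244 0.1109] err 0.0019 topz [0.467  0.1241] sidez [0.4656 0.1207]
square [0.5138 0.1181 0.1102] err 0.0009 topz [0.5135 0.1175] sidez [0.5131 0.1138]
raised [ 0.4831 -0.1515  0.054 ] err 0.0 topz [ 0.4827 -0.1512] sidez [ 0.483  -0.1535]
pivotfold [ 0.4644 -0.1465  0.0512] err 0.0004 topz [ 0.4646 -0.1465] sidez [ 0.4642 -0.1464]
hingeL [0.5554 0.3073 0.0921] err 0.0023 topz [0.5547 0.3048] sidez [0.5533 0.2966]
hingeR [0.5346 0.16   0.0946] err 0.0018 topz [0.5344 0.1591] sidez [0.5333 0.1537]
frontL [0.4314 0.3215 0.154 ] err 0.0004 topz [0.4321 0.3231] sidez [0.431  0.3271]
frontR [0.4132 0.1775 0.1497] err 0.0016 topz [0.4139 0.1776] sidez [0.4124 0.1768]
glue [ 0.4872 -0.2067  0.0732] err 0.0015 topz [ 0.4877 -0.2063] sidez [ 0.4865 -0.208 ]
```

drive_tool --deltas '[[[30, -23, 0, 0.12], [60, -46, 0, 0.24], [90, -69, 0, 0.36], [122, -92, 0, 0.48], [155, -117, 0, 0.6]]]' --jaw 0 --force 40

```text
t: 0.52
tcp_pos: [0.3551, -0.3939, 0.2309]
tool_rot: [0.996, -0.085, -0.0, -0.0]
force: [0.8, -0.0, -0.7]
finger_gap: 0.298
gripper_force: 0.0
```

```bash
cat >> h.py <<'E'
from scipy.spatial.transform import Rotation as Ro
def to(x,y,z):
    s=manip.sense();R=Ro.from_quat(s["tool_rot"]).as_matrix()
    print("t",round(s["t"],2),"tcp",np.round(s["tcp_pos"],4),"yaw",round(np.arctan2(R[1,0],R[0,0]),3),"gap",round(s["finger_gap"],3),"F",np.round(s["force"],1))
    print("delta mm",np.round(R.T@(np.array([x,y,z])-s["tcp_pos"])*1000,1))
E
python3 -c "from h import *;to(.484,-.152,.09)"
```

```text
t 0.52 tcp [ 0.3551 -0.3939  0.2309] yaw -0.17 gap 0.298 F [ 0.8 -0.  -0.7]
delta mm [  86.1 -260.2  141. ]
```

drive_tool --deltas '[[[12, -37, 0, 0], [24, -74, 0, 0], [36, -110, 0, 0], [48, -146, 0, 0], [60, -182, 0, 0]]]'

```text
t: 0.93
tcp_pos: [0.4439, -0.2236, 0.2311]
tool_rot: [0.997, -0.082, -0.0, -0.0]
force: [1.3, 0.5, 0.5]
finger_gap: -0.002
gripper_force: 0.0
```

drive_tool --deltas '[[[10, -30, 0, 0], [20, -60, 15, 0], [26, -78, 40, 0], [26, -78, 70, 0], [26, -78, 100, 0]]]'

```text
t: 1.35
tcp_pos: [0.4827, -0.1514, 0.1307]
tool_rot: [0.997, -0.08, 0.001, 0.0]
force: [-0.3, -0.4, -0.9]
finger_gap: -0.0
gripper_force: 0.0
```

```bash
python3 -c "from h import *;to(.484,-.152,.051)"
```

```text
t 1.35 tcp [ 0.4827 -0.1514  0.1307] yaw -0.16 gap -0.0 F [-0.3 -0.4 -0.9]
delta mm [ 1.2  0.3 79.7]
```

drive_tool --deltas '[[[1, 0, 25, 0], [1, 0, 50, 0], [1, 0, 65, 0], [1, 0, 70, 0], [1, 0, 74, 0]]]'

```text
t: 1.77
tcp_pos: [0.4823, -0.1525, 0.0564]
tool_rot: [0.997, -0.082, -0.001, -0.001]
force: [-0.4, 0.8, 2.1]
finger_gap: 0.0
gripper_force: 1.1
```

drive_tool --deltas '[[[0, 0, 2, 0], [0, 0, 4, 0], [0, 0, 5.5, 0], [0, 0, 5.5, 0], [0, 0, 5.5, 0]]]'

```text
t: 2.18
tcp_pos: [0.4836, -0.1535, 0.0525]
tool_rot: [0.997, -0.081, 0.001, 0.001]
force: [0.6, 0.9, 1.4]
finger_gap: 0.001
gripper_force: 0.6
```

drive_tool --deltas '[[[0, 0, 1, 0], [0, 0, 2, 0], [0, 0, 3, 0], [0, 0, 3, 0], [0, 0, 3, 0]]]'

```text
t: 2.6
tcp_pos: [0.484, -0.1536, 0.0509]
tool_rot: [0.997, -0.081, 0.002, 0.001]
force: [-1.0, 0.4, 16.5]
finger_gap: -0.002
gripper_force: 8.3
```

drive_tool --deltas '[[[0, 0, -30, 0], [0, 0, -65, 0], [0, 0, -105, 0], [0, 0, -145, 0], [0, 0, -180, 0]]]'

```text
t: 3.02
tcp_pos: [0.4825, -0.1531, 0.2311]
tool_rot: [0.997, -0.081, 0.0, 0.0]
force: [0.7, -0.8, 0.6]
finger_gap: 0.001
gripper_force: 0.0
```

```bash
python3 - <<'E'
from h import *
s=vision.snapshot("side")[:,:,::-1]
t=vision.snapshot("top")[:,:,::-1]
f=lambda i,x,y,w,h:cv2.resize(i[y:y+h,x:x+w],None,fx=4,fy=4,interpolation=cv2.INTER_CUBIC)
cv2.imwrite("pics/r1.png",np.hstack([f(s,250,280,100,90),f(t,340,230,80,90)]))
to(.436,.249,.17)
E
```

```text
t 3.12 tcp [ 0.4862 -0.155   0.2347] yaw -0.163 gap 0.0 F [ 1.4 -0.6 -0.1]
delta mm [-115.8 -390.8   61.2]
```

View pics/r1.png

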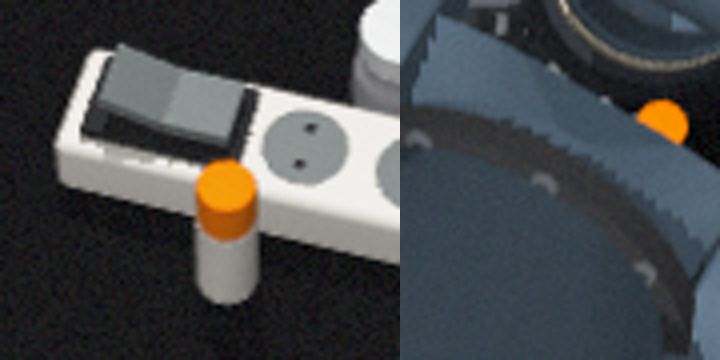

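The rocker's near half now slopes up and the socket-side half is level: it is on, and the glue stick has not moved. Next, the cover.

drive_tool --deltas '[[[-11, -37, 0, 0], [-22, -74, 0, 0], [-33, -111, 0, 0], [-44, -148, 0, 0], [-55, -185, 0, 0]]]'

```text
t: 3.53
tcp_pos: [0.4572, 0.0399, 0.2279]
tool_rot: [0.997, -0.082, -0.001, 0.0]
force: [0.6, -0.1, -0.2]
finger_gap: 0.001
gripper_force: 0.0
```

drive_tool --deltas '[[[-11, -37, 0, 0], [-22, -74, 0, 0], [-33, -111, 0, 0], [-44, -148, 0, 0], [-55, -185, 0, 0]]]'

```text
t: 3.95
tcp_pos: [0.433, 0.2314, 0.2278]
tool_rot: [0.997, -0.081, -0.001, 0.001]
force: [2.0, -0.1, 0.8]
finger_gap: 0.0
gripper_force: 0.0
```

```bash
python3 -c "from h import *;to(.436,.249,.17)"
```

```text
t 3.95 tcp [0.433  0.2314 0.2278] yaw -0.163 gap 0.0 F [ 2.  -0.1  0.8]
delta mm [  0.2 -17.9  57.8]
```

drive_tool --deltas '[[[0, -9, 15, 0], [0, -17, 35, 0], [0, -17, 55, 0], [0, -17, 65, 0], [0, -17, 75, 0]]]'

```text
t: 4.37
tcp_pos: [0.4356, 0.2465, 0.1517]
tool_rot: [0.997, -0.081, -0.002, 0.001]
force: [-0.7, 0.0, 1.4]
finger_gap: -0.0
gripper_force: 0.6
```

drive_tool --deltas '[[[0, 0, 10, 0], [0, 0, 20, 0], [0, 0, 30, 0], [0, 0, 40, 0], [0, 0, 48, 0]]]'

```text
t: 4.78
tcp_pos: [0.4365, 0.2465, 0.1045]
tool_rot: [0.997, -0.082, -0.001, 0.0]
force: [-1.0, -0.0, 1.7]
finger_gap: -0.001
gripper_force: 0.7
```

drive_tool --deltas '[[[0, 0, 2, 0], [0, 0, 4, 0], [0, 0, 6, 0], [0, 0, 7, 0], [0, 0, 7, 0]]]'

```text
t: 5.2
tcp_pos: [0.4371, 0.2467, 0.1]
tool_rot: [0.997, -0.081, 0.0, 0.0]
force: [-3.1, -1.1, 8.1]
finger_gap: 0.001
gripper_force: 3.9
```

drive_tool --deltas '[[[0, 0, 1.5, 0], [0, 0, 1.5, 0], [0, 0, 1.5, 0]]]'

```text
t: 5.45
tcp_pos: [0.4371, 0.2467, 0.0998]
tool_rot: [0.997, -0.081, 0.001, -0.0]
force: [-4.9, -2.0, 19.0]
finger_gap: -0.001
gripper_force: 9.4
```

drive_tool --deltas '[[[0, 0, -20, 0], [0, 0, -40, 0], [0, 0, -60, 0], [0, 20, -60, 0], [0, 45, -60, 0]]]'

```text
t: 5.87
tcp_pos: [0.4322, 0.2033, 0.1593]
tool_rot: [0.997, -0.08, 0.004, -0.001]
force: [-0.1, 0.5, 0.2]
finger_gap: -0.003
gripper_force: 0.0
```

```bash
python3 - <<'E'
from h import *
s=vision.snapshot("side")[:,:,::-1]
cv2.imwrite("pics/c1.png",cv2.resize(s[80:240,200:400],None,fx=3,fy=3))
to(.4193,.1318,.114)
E
```

```text
t 5.92 tcp [0.4293 0.1991 0.1583] yaw -0.162 gap 0.003 F [-1.3 -3.  -0.4]
delta mm [ 1.  67.9 44.4]
```

View pics/c1.png

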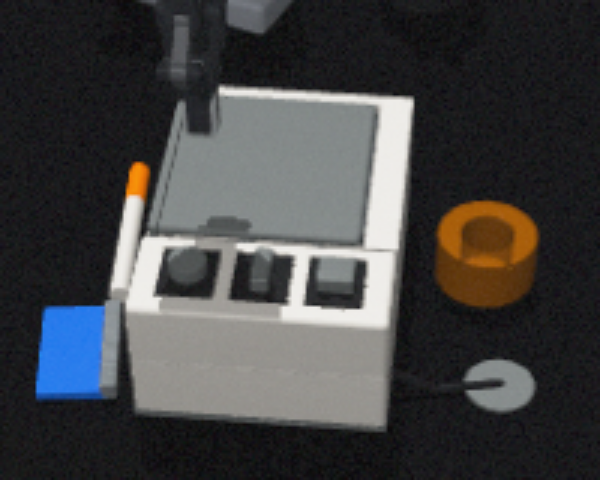

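The cover lies flat and shut, and the round key is the front one at about crop (187,265). Moving over it now.

drive_tool --deltas '[[[0, 25, 0, 0], [0, 50, 0, 0], [1, 67, 0, 0], [1, 67, 15, 0], [1, 67, 25, 0]]]'

```text
t: 6.33
tcp_pos: [0.4209, 0.1351, 0.1326]
tool_rot: [0.997, -0.083, 0.001, -0.0]
force: [-1.3, 0.6, -0.3]
finger_gap: -0.0
gripper_force: 0.0
```

```bash
python3 -c "from h import *;to(.4193,.1318,.109)"
```

```text
t 6.33 tcp [0.4209 0.1351 0.1326] yaw -0.165 gap -0.0 F [-1.3  0.6 -0.3]
delta mm [-1.1  3.5 23.6]
```

drive_tool --deltas '[[[-1, 3, 8, 0], [-1, 3, 14, 0], [-1, 3, 18, 0], [-1, 3, 20, 0], [-1, 3, 22, 0]]]'

```text
t: 6.75
tcp_pos: [0.4188, 0.1332, 0.1105]
tool_rot: [0.997, -0.081, 0.0, 0.0]
force: [-0.9, -2.1, 4.1]
finger_gap: -0.001
gripper_force: 1.9
```

drive_tool --deltas '[[[0, 0, 1, 0], [0, 0, 2, 0], [0, 0, 2.5, 0], [0, 0, 2.5, 0], [0, 0, 2.5, 0]]]'

```text
t: 7.17
tcp_pos: [0.4188, 0.1332, 0.1089]
tool_rot: [0.997, -0.081, 0.001, 0.0]
force: [-1.8, -3.0, 10.7]
finger_gap: 0.002
gripper_force: 5.7
```

Force is 10.7 N with the tip at 0.109 m, so the key is at its stop. I'll hold briefly and then retreat.

drive_tool --deltas '[[[0, 0, 0.5, 0], [0, 0, 0.5, 0], [0, 0, 0.5, 0]]]'

```text
t: 7.42
tcp_pos: [0.4188, 0.1332, 0.1089]
tool_rot: [0.997, -0.081, 0.001, 0.0]
force: [-3.4, -3.2, 16.5]
finger_gap: -0.002
gripper_force: 7.9
```

drive_tool --deltas '[[[0, 0, -15, 0], [0, 0, -40, 0], [0, 0, -75, 0], [0, 0, -110, 0], [0, 0, -120, 0]]]'

```text
t: 7.83
tcp_pos: [0.4213, 0.1339, 0.2318]
tool_rot: [0.997, -0.081, 0.005, -0.001]
force: [1.4, 0.9, 0.2]
finger_gap: -0.001
gripper_force: 0.0
```

drive_tool --deltas '[[[0, 35, 0, 0], [0, 70, 0, 0], [0, 105, 0, 0], [0, 130, 0, 0], [0, 130, 0, 0]]]'

```text
t: 8.25
tcp_pos: [0.3975, 0.002, 0.2276]
tool_rot: [0.996, -0.084, 0.001, 0.001]
force: [-0.2, 0.1, -0.8]
finger_gap: -0.002
gripper_force: 0.0
```

```bash
python3 - <<'E'
from h import *
cv2.imwrite("pics/e.png",vision.snapshot("side")[:,:,::-1])
to(.4,0,.2)
E
```

```text
t 8.3 tcp [0.3976 0.0036 0.2275] yaw -0.168 gap -0.005 F [ 0.4  0.  -0.5]
delta mm [ 3.   3.2 27.5]
```

View pics/e.png

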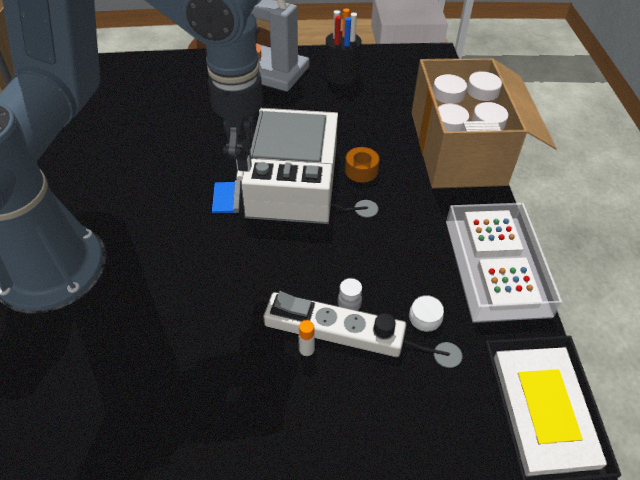

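The picture shows the rocker on, the cover shut, the keys up and everything else in place. The arm is clear.

```bash
python3 -c "from station import manip;print(manip.sign_off())"
```

```text
the job is handed in; nothing more can be done
None
```

I switched the rocker on, pushed the cover shut, then pressed the round key to its stop and released it; the last picture showed all keys up and nothing visibly moved, and the job was handed in at about 8.3 s with no verdict returned.

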